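# Lock a rejected socket module into the screw-cap reject jar

## Task

The socket module lying by itself on the bench is a reject. Put it into the open reject jar (the larger of the two jars), swing the jar's captive cap over onto its neck and screw it down clockwise until it is fully tight, so that nothing can get back onto the line. Leave the tray of good modules, the small closed jar and the start button alone.

Things in the scene. Friction and masses are not known exactly. Their poses are not given: they have to be found in the camera images.
- module: the rejected socket-outlet insert, lying alone on the bench: a block 36 mm long (its x), 22 mm wide (its y, grip it here) and 26 mm high (its z), dark plastic below, grey face with two slots above, 30 g, loose. Origin at the centre of its underside.
- reject_jar: the larger jar, white plastic, open at first; fixed: clamped on a 92 mm square aluminium plate 12 mm thick (22 mm high toe clamps at its +y and -y sides) screwed to the bench. Origin: centre of the plate's underside, z up; the cap's hinge is on its -x side. Body 76 mm in diameter up to 76 mm above the bench, inner floor 16 mm above the bench; neck 58 mm outside, 52 mm inside.
- reject_mouth (a point): centre of the reject jar's mouth, level with its rim, 108 mm above the bench (52 mm clear opening). The closed cap is centred on this axis.
- reject_hinge (a point): middle of the hinge pin that carries the cap's ring, 45 mm from the jar's axis (on the side the cap is thrown back to) and 15 mm below the rim. The pin is level and at right angles to the line from the hinge to the mouth.
- reject_cap_top (a point): centre of the top of the ribbed grey cap, 64 mm in diameter, 24 mm high (30 g). It turns in a black ring (71 mm, 5 mm high) round its lower edge; the upper 19 mm are bare, to grip across any diameter. Tight, its top is 8 mm above the jar's rim and the ring's top 12 mm below it; the hinge is no higher than the ring. Thrown open, it reaches at most 65 mm above the rim.
- reject_ring (a joint): swing of the cap on its hinge, rad: 0 = down on the neck, 1.57 = standing on edge, 2.0 = thrown right back (stop). Starts at 1.65 to 2.0. The hinge is stiff (0.035 N m, under 1 N at the cap's rim): the cap stays at whatever angle it is left, so it has to be pushed over from behind and then pressed right down.
- reject_cap (a joint): turn of the cap in its thread, rad: 0 = fully tight (firm stop), 2.3 = thread just started. Clockwise seen from above the closed cap lowers the value. Starts at 1.7 to 2.2, so it takes more than one wrist turn; turn it only on the neck: below about 1.5 the thread grips, and a cap turned down beforehand will not go on. Stays where left (0.1 N m to turn); sinks 1.4 mm per rad.
- terminal_jar: the smaller jar (54 mm body, 45 mm cap, 98 mm to the top of the cap), closed, clamped to its own 74 mm square plate. To be left alone. Origin at the centre of the plate's underside.
- terminal_cap (a joint): turn of the small jar's cap, 0 = tight as it starts. Leave it.
- terminal_ring (a joint): swing of the small jar's cap, 0 = closed as it starts. Leave it.
- tray: black three-pocket tray, 52 by 108 by 18 mm, loose, beyond the work. Origin at the centre of its underside. Leave it.
- good1: good module in the tray, same shape as the reject, standing 12 mm proud of the tray. Leave it.
- good2: good module in the middle pocket. Leave it.
- good3: good module in the third pocket. Leave it.
- start_box: beige push-button box, 100 by 85 mm, 79 mm high, fixed to the bench at the left; origin at the centre of its underside.
- start (a joint): travel of the green start button on the box (its top 97 mm above the bench), m: 0 = up, 0.006 = pressed. Do not press it.
There are look-alikes about, which are no part of the job. What is shaped like the module but blue or pink is not meant.

How it is judged:
By the outcome, as a careful person would: the job done as asked, in the order asked, and still so for the second after the job is handed in, with the robot touching nothing.
It also fails if it takes over 61 s, if anything falls off the work surface, if the arm or the gripper's body presses on something with over 40 N, if the wrist force passes 120 N, or if a joint passes its speed limit or range.

## Robot

A 6-joint arm with a two-finger parallel gripper is mounted at the origin on the work surface. World frame = base frame: x ahead of the robot, y to its left, z up, the work surface at z = 0. Lengths are in m, angles in rad, forces in N, time in s.
With the tool pointing down it reaches from about 0.225 to 0.875 m from the base axis. Payload 3.4 kg.
Tool frame: the origin (TCP) lies midway between the tips of the shut fingers; the grasp point (between the pads) lies 19 mm behind it; z points along the fingers, y is the direction in which the jaws open and shut (so a half turn about z gives the same grasp; the last joint's range is limited). The gripper opens to 85 mm and grips with 20 to 120 N. Pads are 22 mm wide; open, the fingers measure 114 mm over their backs; the gripper's body (76 mm by 85 mm) begins 54 mm behind the grasp point. The pads swing forward as they close: fully open they stand 13 mm farther back than shut.
Start: joints at [1.036, 0.276, 1.505, -0, 1.361, -0.121], TCP at [0.231, 0.526, 0.196] pointing down, gripper open.
Joint ranges: [-2.89, 2.89], [-0.75, 2.08], [0.22, 2.7], [-1.18, 4.32], [0.11, 2.71], [-2.7, 2.7]. Speed limits (rad/s): [2.57, 2.57, 3.14, 3.14, 3.14, 3.14].

## Interface

Orientations are given as a rotation vector (axis times angle).
In Python, from plant import observe, capture, hand_in gives the robot as it stands.
- The arm moves only by the tool send_rows, never from a script. Its argument "rows" is a list of rows, each a list of 7 numbers: the opening, from 0 (shut) to 1 (fully open), then the shift along the world's x, y, z as a fraction of full scale, then the turn, a rotation vector about the world's x, y, z as a fraction of full scale. A call has 1 to 20 rows; each row shifts and turns the commanded pose from where the row before left it; what a row does not reach is not made up. Full scale, the value 1, is 12 cm for a shift and 120 degrees for a turn. A row lasts 1/10 s, in which the tool goes at most 50 mm and 8.59 degrees, less where a joint would pass 70% of its speed; a pose out of reach is approached as far as the arm can. A call with a number of a shift or a turn outside -1 to 1 is refused whole. A call with a gripper value outside its range is refused whole. The fingers move at their own pace and stop on an object; "force" is the grip in N (left out, the last holds). Time passes only in rows, so rows that do not move let the fingers close. It gives the time, the measured TCP pose, the force and the opening at its end, in the units of the state.
- observe(): the state, without advancing time (a new reading comes with each control period).
- capture(name): name is "side" or "top" or "wrist"; returns a dict with "color" (384x512x3 uint8, blue, green, red), "fx", "fy", "cx", "cy" (pixels), "position" and "rotation" of the camera in the world. Camera axes: x right, y up, looking along -z (the intrinsics and any distortion apply to the point x, -y, -z); pixel columns grow to the right and rows downward; lengths in m; the calibration is good to about 2 mm. A picture is of the moment at which its call begins. There is no depth.
- hand_in(): hands the job in, once; it reports no verdict.
The state is a dict: "time_s": time; "qpos": joint angles; "qvel": joint speeds; "joint_efforts": joint torques, N m; "eef_pos": TCP position; "orientation": TCP orientation; "ft_force": force on the tool from outside, world axes, zero at the start; "ft_torque": the same for the moment, N m; "finger_gap": opening from 0.0 (shut) to 1.0 (fully open).
Only numpy, scipy, OpenCV 4.12 (cv2) and the standard library are available. Lean on these libraries where they do the work, as an engineer would, in place of code of your own. Each camera call takes 0.05 s, during which the arm holds its last target. There are 200 camera calls.

## Working session

There is one attempt and no reset: what is moved stays moved. The work goes in short steps, Python scripts to look and compute and a tool call to move; the robot and the scene stay as the last step left them, time stands still between calls to the robot, and variables do not carry over. Pictures are saved under pics/ and viewed, about 8 in all and at most 12, crops included, and the job is handed in when it is done.

Besides the shell and the picture viewer there is one more tool, called after "Call:" in YAML: its name, and indented under it one key for each argument. send_rows: Moves the arm, as the interface text tells. Its arguments: {"type":"object","properties":{"rows":{"type":"array"},"force":{"type":"number"}},"required":["rows"]}

```bash
ls; mkdir -p pics; cat > h.py <<'E'
import numpy as np,cv2
from plant import observe,capture
def load(n):
    return np.load(f'pics/{n}.npy',allow_pickle=True).item()
def snap(cam,n):
    d=capture(cam);cv2.imwrite(f'pics/{n}.png',d['color']);np.save(f'pics/{n}.npy',d,allow_pickle=True);return d
def ray(d,u,v):
    K=np.array([[d['fx'],0,d['cx']],[0,d['fy'],d['cy']],[0,0,1.]])
    k=np.array(d.get('distortion',np.zeros(5)),float)
    p=cv2.undistortPoints(np.array([[[u,v]]],float),K,k)[0,0]
    return np.array(d['position']),np.array(d['rotation'])@np.array([p[0],-p[1],-1])
def atz(d,u,v,z):
    o,r=ray(d,u,v);return o+r*(z-o[2])/r[2]
def proj(d,P):
    c=np.array(d['rotation']).T@(np.array(P)-d['position'])
    return d['cx']+d['fx']*c[0]/-c[2], d['cy']+d['fy']*c[1]/c[2]
def tri(d1,p1,d2,p2):
    o,r=ray(d1,*p1);q,s=ray(d2,*p2);A=np.stack([r,-s],1);t=np.linalg.lstsq(A,q-o,rcond=None)[0]
    a=o+r*t[0];b=q+s*t[1];return (a+b)/2,np.linalg.norm(a-b)
E
python3 - <<'E'
from h import *
ims=[]
for c in('side','top'):
    d=snap(c,c+'0');ims.append(d['color']);print(c,{k:v for k,v in d.items() if k!='color'})
print(observe())
E
```

```text
pics
side {'fx': 461.20794119174434, 'fy': 461.20794119174434, 'cx': 249.29634835085668, 'cy': 191.25354700676797, 'position': array([ 0.04066774, -0.74555858,  0.69088432]), 'rotation': array([ 1.02281539, -0.30554647, -0.56032544])}
top {'fx': 429.2745789290864, 'fy': 429.2745789290864, 'cx': 254.2250529132135, 'cy': 190.69511456525686, 'position': array([0.42388248, 0.10116353, 1.39349934]), 'rotation': array([ 0.11171413, -0.10445587, -1.55893959])}
{'time_s': 0.1, 'qpos': array([ 1.03603217e+00,  2.76547232e-01,  1.50601212e+00, -1.34099518e-05,
        1.36070736e+00, -1.21017138e-01]), 'qvel': array([-0.00108183, -0.00146357, -0.00327245,  0.00134345,  0.00077573,
        0.00050979]), 'joint_efforts': array([ 2.18086207e-03, -4.17700624e+01, -2.46405852e+01, -1.71352635e-04,
        5.94957877e-03,  3.73165494e-05]), 'eef_pos': array([0.23091948, 0.52601108, 0.19511521]), 'orientation': array([-6.45173819e-01, -3.07409170e+00,  2.49572615e-03]), 'ft_force': array([ 1.16000264,  0.44542172, -1.3040449 ]), 'ft_torque': array([-0.02023489,  0.02200946, -0.00864934]), 'finger_gap': 1.0000612297579443}
```

Rotation is a rotation vector; fix the helper, and view both.

```bash
sed -i "s/def load/def R(d): return cv2.Rodrigues(np.array(d['rotation'],float))[0]\ndef load/; s/np.array(d\['rotation'\])@/R(d)@/; s/np.array(d\['rotation'\]).T/R(d).T/" h.py; grep -n rotation h.py
```

```text
3:def R(d): return cv2.Rodrigues(np.array(d['rotation'],float))[0]
```

View pics/side0.png

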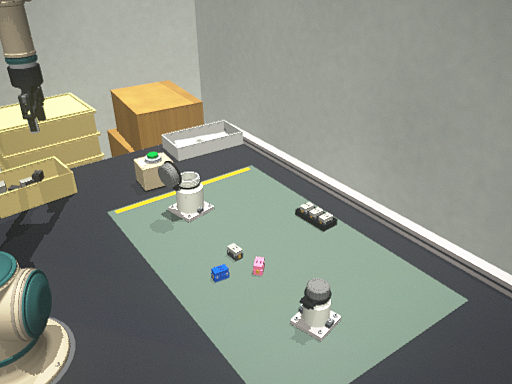

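View pics/top0.png

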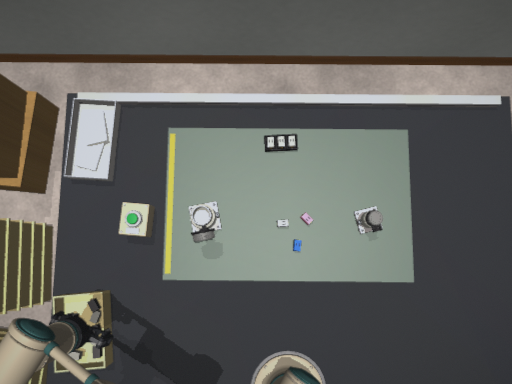

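Top view: grey module at (283,223), with the look-alikes blue at (297,245) and pink at (307,218). The open reject jar is at (203,217), with its cap thrown to (203,236). The tray is at (281,143), the closed small jar at (370,219) and the start box at (134,219). Only the grey one lying alone fits, so I'll confirm it in a crop.

```bash
python3 - <<'E'
from h import *
t=cv2.imread('pics/top0.png');s=cv2.imread('pics/side0.png')
a=cv2.resize(t[190:265,180:330],None,fx=5,fy=5,interpolation=cv2.INTER_CUBIC)[:, :750]
b=cv2.resize(s[150:225,140:290],(375,188),interpolation=cv2.INTER_CUBIC)
b2=cv2.resize(s[230:290,190:310],(375,188),interpolation=cv2.INTER_CUBIC)
cv2.imwrite('pics/c1.png',np.vstack([a,np.hstack([b,b2])]))
T=load('top0');S=load('side0')
print('mod',atz(T,283,223,.02),tri(T,(283,223),S,(235,251)))
print('jar rim',atz(T,203,217,.108),tri(T,(203,217),S,(189,179)))
print('cap',tri(T,(203,236),S,(170,175)))
for n,p in dict(blue=(297,245),pink=(307,218),tray=(281,143),tj=(370,219),box=(134,219)).items(): print(n,atz(T,*p,.03))
E
```

```text
mod [0.51092716 0.01548608 0.02      ] (array([0.51294414, 0.0142562 , 0.01506025]), np.float64(0.0038604629135187375))
jar rim [0.5211273 0.2608455 0.108    ] (array([0.5255958 , 0.25968316, 0.10200093]), np.float64(0.008888644449126059))
cap (array([0.46844115, 0.25391568, 0.1346816 ]), np.float64(0.010624403135494927))
blue [ 0.44145091 -0.02799533  0.03      ]
pink [ 0.52686636 -0.06011445  0.03      ]
tray [0.77050827 0.02267984 0.03      ]
tj [ 0.52551632 -0.25996377  0.03      ]
box [0.51865465 0.48997056 0.03      ]
```

View pics/c1.png

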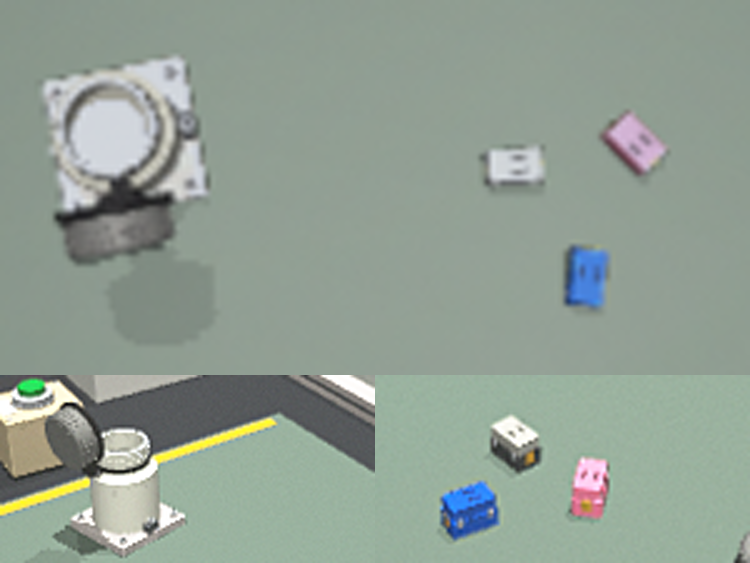

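Confirmed: the grey-faced dark module at crop (516,163) is the reject. It lies with its long axis along world y, so I'll grip along world x. The jar's cap leans back toward the robot (-x side). Moving above the module now.

Call:
send_rows:
  rows:
    - [1, 0, 0, 0.27, 0, 0, 0]
    - [1, 0, 0, 0.27, 0, 0, 0]
    - [1, 0.167, -0.304, 0, 0, 0, -0.04]
    - [1, 0.167, -0.304, 0, 0, 0, -0.04]
    - [1, 0.167, -0.304, 0, 0, 0, -0.04]
    - [1, 0.167, -0.304, 0, 0, 0, -0.04]
    - [1, 0.167, -0.304, 0, 0, 0, -0.04]
    - [1, 0.167, -0.304, 0, 0, 0, -0.04]
    - [1, 0.167, -0.304, 0, 0, 0, -0.04]
    - [1, 0.167, -0.304, 0, 0, 0, -0.04]
    - [1, 0.167, -0.304, 0, 0, 0, -0.04]
    - [1, 0.167, -0.304, 0, 0, 0, -0.04]
    - [1, 0.167, -0.304, 0, 0, 0, -0.04]
    - [1, 0.167, -0.304, 0, 0, 0, -0.04]
    - [1, 0.167, -0.304, 0, 0, 0, -0.04]
    - [1, 0.167, -0.304, 0, 0, 0, -0.03]
    - [1, 0, 0, 0, 0, 0, 0]
    - [1, 0, 0, 0, 0, 0, 0]

```text
time_s: 1.9
eef_pos: [0.5116, 0.0152, 0.26]
orientation: [-2.216, -2.224, 0.001]
ft_force: [-0.1, 1.0, 0.3]
finger_gap: 1.0
```

```bash
python3 - <<'E'
from h import *
d=snap('wrist','w1');print({k:v for k,v in d.items() if k!='color'});o=observe();print(o['eef_pos'],o['orientation'],o['qpos'],o['time_s'])
print(proj(d,[.512,.015,.02]))
T=load('top0')
c=[(42,83),(182,57),(207,190),(62,213)]
P=np.array([atz(T,180+(u+.5)/5-.5,190+(v+.5)/5-.5,.012) for u,v in c]);print(P.mean(0),P, np.degrees(np.arctan2(P[0,1]-P[1,1],P[0,0]-P[1,0])),np.degrees(np.arctan2(P[3,1]-P[2,1],P[3,0]-P[2,0])),np.degrees(np.arctan2(P[0,1]-P[3,1],P[0,0]-P[3,0])))
print('rim',atz(T,180+113/5,190+130/5,.108))
E
```

```text
{'fx': 277.04023979567665, 'fy': 277.04023979567665, 'cx': 261.5818212766296, 'cy': 191.97351990131892, 'position': array([0.51199736, 0.09361374, 0.43821797]), 'rotation': array([-0.30996038,  0.0005986 ,  0.00243873])}
[0.51117602 0.01607827 0.26020479] [-2.21483385e+00 -2.22555746e+00  6.88913126e-04] [-1.05272600e-01  1.49317358e-01  1.51482767e+00  7.60259756e-04
  1.47908811e+00 -1.10172865e-01] 1.95
(np.float64(261.7290279435602), np.float64(157.39978299169178))
[0.52941777 0.26876566 0.012     ] [[0.56291308 0.32221841 0.012     ]
 [0.58065019 0.23197988 0.012     ]
 [0.49484332 0.21405262 0.012     ]
 [0.4792645  0.30681172 0.012     ]] 101.12018328881429 99.53380391584919 10.435977915439501
rim [0.52411915 0.26212372 0.108     ]
```

View pics/w1.png

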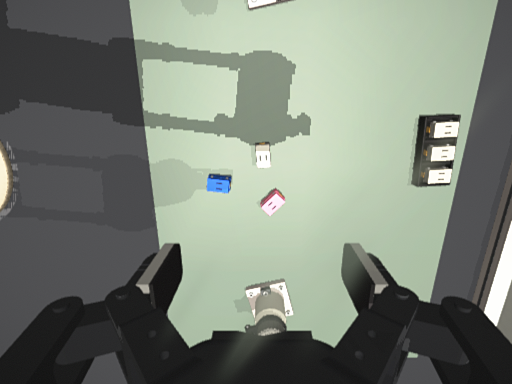

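Wrist view: module at (263,155), predicted (262,157). They agree, with the long axis along y. Now the grey face by threshold.

```bash
python3 - <<'E'
from h import *
d=load('w1');im=d['color'][135:175,245:285]
g=im.min(2);print(g[::3,::2])
m=(g>175).astype(np.uint8);n,l,s,c=cv2.connectedComponentsWithStats(m);
for i in range(1,n):
    if s[i,4]>30:
        p=np.argwhere(l==i)[:,::-1]+[245,135]
        W=np.array([atz(d,u,v,.026) for u,v in p]);r=cv2.minAreaRect(W[:,:2].astype(np.float32)*1000);print(s[i],r)
E
```

```text
[[125 124 125 126 124 124 124 124 124 125 124 125 124 125 124 125 124 124
  124 124]
 [124 125 124 123 124 123 123 123 123 125 125 125 125 124 124 124 125 124
  124 124]
 [123 120 123 123 124 125 126 126 125 114 107 105 123 125 125 123 120 124
  125 172]
 [204 206 136 123 106  74  74  84  85  89 108 128  92 126 121 198 203 203
  201 201]
 [201 202 202 183 184 142 202 198 198 199 199 200 153 205 203 202 201 201
  201 201]
 [202 202 202 181 182 114 202 199 198 198 200 203 129 203 201 201 201 201
  201 201]
 [203 204 203 182 181 176 255 255 255 254 255 255 252 190 202 201 201 201
  201 201]
 [201 202 202 182 180 176 255 214 255 255 212 255 255 189 201 202 202 202
  202 202]
 [200 200 201 202 180 173 255 234 255 255 245 253 255 189 202 201 201 201
  201 201]
 [201 199 201 202 180 177 255 255 254 253 254 254 255 196 200 200 199 201
  201 202]
 [201 201 201 201 193 189 249 255 254 254 254 254 255 205 200 201 200 200
  201 202]
 [201 200 200 200 201 200 192 197 193 181 202 199 197 199 200 200 200 200
  201 201]
 [200 200 199 200 200 200 200 200 200 200 200 201 201 199 200 199 200 200
  199 200]
 [197 198 199 198 198 199 199 199 199 199 198 200 199 199 199 199 199 199
  199 199]]
[   0    7   40   33 1159] ((516.240478515625, 14.793185234069824), (59.6916618347168, 48.617156982421875), 0.1460503786802292)
```

```bash
python3 - <<'E'
from h import *
d=load('w1')
for p in [(256.5,156),(270,156),(263.4,145.5),(263.4,166.8),(263.3,156.2)]: print(atz(d,*p,.026))
E
```

```text
[0.50415103 0.01822836 0.026     ]
[0.52440084 0.01827866 0.026     ]
[0.51443353 0.03394879 0.026     ]
[0.51457241 0.00172466 0.026     ]
[0.51435244 0.0179512  0.026     ]
```

Face measures 20 x 32 mm at (0.514, 0.018), which fits. Descending to grip.

Call:
send_rows:
  rows:
    - [0.6, 0.02, 0.015, 0.3, 0, 0, 0]
    - [0.6, 0, 0, -0.3, 0, 0, 0]
    - [0.6, 0, 0, -0.36, 0, 0, 0]
    - [0.6, 0, 0, -0.36, 0, 0, 0]
    - [0.6, 0, 0, -0.36, 0, 0, 0]
    - [0.6, 0, 0, -0.36, 0, 0, 0]
    - [0.6, 0, 0, -0.36, 0, 0, 0]
    - [0.6, 0, 0, -0.16, 0, 0, 0]
    - [0.6, 0, 0, -0.16, 0, 0, 0]
    - [0.6, 0, 0, 0, 0, 0, 0]
    - [0.6, 0, 0, 0, 0, 0, 0]
    - [0, 0, 0, 0, 0, 0, 0]
    - [0, 0, 0, 0, 0, 0, 0]
    - [0, 0, 0, 0, 0, 0, 0]
    - [0, 0, 0, 0, 0, 0, 0]
    - [0, 0, 0, 0, 0, 0, 0]
    - [0, 0, 0, 0, 0, 0, 0]
    - [0, 0, 0, 0, 0, 0, 0]
  force: 40

```text
time_s: 3.75
eef_pos: [0.5142, 0.0175, 0.0063]
orientation: [2.216, 2.227, -0.0]
ft_force: [0.3, 0.6, 0.1]
finger_gap: -0.004
```

The gap is 0, so nothing is held. Looking.

```bash
python3 - <<'E'
from h import *
d=snap('wrist','w2');s=snap('side','s2')
a=d['color'][60:384,100:412]
b=cv2.resize(s['color'][190:300,180:290],(324,324),interpolation=cv2.INTER_CUBIC)
cv2.imwrite('pics/c2.png',np.hstack([a,b]))
print(proj(d,[.514,.018,.026]),proj(s,[.514,.018,.0]))
E
```

```text
(np.float64(260.6465042506742), np.float64(232.9552963279532)) (np.float64(233.9294622478722), np.float64(255.1852180205033))
```

View pics/c2.png

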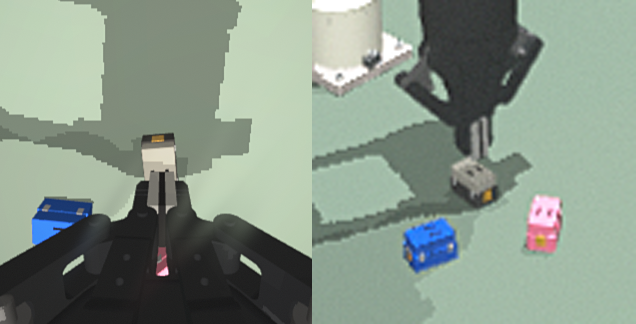

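```bash
python3 - <<'E'
from h import *
d=load('w2');s=load('s2');o=observe();print(o['eef_pos'],o['qpos'],d['position'],d['rotation'])
for P in ([.514,.0175,.006],[.514,.0175,.026],[.514,.0175,.036],[.514,.036,.026],[.503,.036,.026],[.525,.036,.026],[.514,.0,.026]): print(P,np.round(proj(d,P)),np.round(proj(s,P)))
E
```

```text
[0.51416651 0.01753837 0.0062663 ] [-1.01222015e-01  3.69022508e-01  1.90342100e+00  1.55137996e-05
  8.69183551e-01 -1.06199728e-01] [0.51413379 0.09606777 0.18451783] [-0.31074934 -0.00155721  0.00371698]
[0.514, 0.0175, 0.006] [261. 221.] [234. 253.]
[0.514, 0.0175, 0.026] [261. 234.] [234. 247.]
[0.514, 0.0175, 0.036] [261. 241.] [234. 243.]
[0.514, 0.036, 0.026] [261. 206.] [230. 243.]
[0.503, 0.036, 0.026] [243. 206.] [226. 245.]
[0.525, 0.036, 0.026] [279. 206.] [233. 241.]
[0.514, 0.0, 0.026] [261. 258.] [238. 250.]
```

The module hasn't moved, with its end where predicted. Both views show the shut fingertips hovering over the module's top at z≈0.03, while the state reads 0.006. So the real tips sit about 22 mm higher than reported. I'll open and go lower in small steps, watching the force.

Call:
send_rows:
  rows:
    - [0.6, 0, 0, 0, 0, 0, 0]
    - [0.6, 0, 0, 0, 0, 0, 0]
    - [0.6, 0, 0, 0, 0, 0, 0]
    - [0.6, 0, 0, 0, 0, 0, 0]
    - [0.6, 0, 0, 0, 0, 0, 0]
    - [0.6, 0, -0.01, -0.05, 0, 0, 0]
    - [0.6, 0, 0, -0.05, 0, 0, 0]
    - [0.6, 0, 0, -0.03, 0, 0, 0]
    - [0.6, 0, 0, 0, 0, 0, 0]
    - [0.6, 0, 0, 0, 0, 0, 0]

```text
time_s: 4.85
eef_pos: [0.514, 0.0164, -0.0095]
orientation: [-2.216, -2.227, 0.0]
ft_force: [-0.7, -1.2, -1.3]
finger_gap: 0.601
```

Call:
send_rows:
  rows:
    - [0.6, 0, 0, -0.04, 0, 0, 0]
    - [0.6, 0, 0, 0, 0, 0, 0]
    - [0, 0, 0, 0, 0, 0, 0]
    - [0, 0, 0, 0, 0, 0, 0]
    - [0, 0, 0, 0, 0, 0, 0]
    - [0, 0, 0, 0, 0, 0, 0]
    - [0, 0, 0, 0, 0, 0, 0]
    - [0, 0, 0, 0, 0, 0, 0]

```text
time_s: 5.65
eef_pos: [0.5145, 0.0163, -0.0138]
orientation: [2.215, 2.227, 0.001]
ft_force: [0.3, -0.2, 2.5]
finger_gap: 0.241
```

Held: gap 0.241 is about 20.5 mm. Lifting, then moving so the wrist camera sees the jar mouth.

Call:
send_rows:
  rows:
    - [0, 0, 0, 0.1, 0, 0, 0]
    - [0, 0, 0, 0.38, 0, 0, 0]
    - [0, 0, 0, 0.38, 0, 0, 0]
    - [0, 0, 0, 0.38, 0, 0, 0]
    - [0, 0, 0, 0.38, 0, 0, 0]
    - [0, 0, 0, 0.38, 0, 0, 0]
    - [0, 0, 0, 0.38, 0, 0, 0]
    - [0, 0.045, 0.173, 0.02, 0, 0, 0.07]
    - [0, 0.045, 0.173, 0.02, 0, 0, 0.07]
    - [0, 0.045, 0.173, 0.02, 0, 0, 0.07]
    - [0, 0.045, 0.173, 0.02, 0, 0, 0.07]
    - [0, 0.045, 0.173, 0.02, 0, 0, 0.07]
    - [0, 0.045, 0.173, 0.02, 0, 0, 0.07]
    - [0, 0.045, 0.173, 0.02, 0, 0, 0.07]
    - [0, 0.045, 0.173, 0.02, 0, 0, 0.07]
    - [0, 0.045, 0.173, 0.02, 0, 0, 0.07]
    - [0, 0.045, 0.173, 0.02, 0, 0, 0.07]
    - [0, 0.045, 0.173, 0.02, 0, 0, 0.07]
    - [0, 0.045, 0.173, 0.02, 0, 0, 0.065]
    - [0, 0, 0, 0, 0, 0, 0]

```text
time_s: 7.65
eef_pos: [0.579, 0.2679, 0.3005]
orientation: [-0.293, 3.128, 0.002]
ft_force: [-0.3, -0.5, -0.4]
finger_gap: 0.237
```

```bash
python3 - <<'E'
from h import *
d=snap('wrist','w3');snap('side','s3');o=observe();print(o['eef_pos'],o['orientation'],o['qpos'],d['position'],d['rotation'])
for P in ([.525,.262,.108],[.525,.265,.012],o['eef_pos']): print(np.round(proj(d,P)))
E
```

```text
[0.57849882 0.26531061 0.30034269] [ 2.85498257e-01 -3.12780367e+00  1.21696496e-03] [ 3.21100013e-01  3.37881648e-01  1.16257184e+00 -5.76737887e-04
  1.64208115e+00 -1.43178775e+00] [0.50245502 0.2533565  0.47864368] [-0.22603871 -0.27431212  1.74031944]
[265. 122.]
[266. 118.]
[258. 219.]
```

View pics/w3.png

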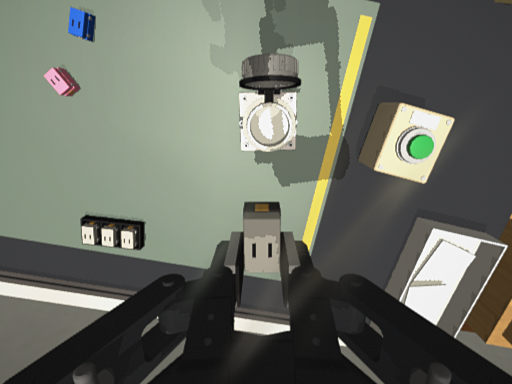

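Wrist view: the module is held between the pads, face at (262,250). Jar rim is centred at about (268,124), plate centre at (268,121.5), and the cap stands behind at rows 54–88. The jar is aligned with the tool yaw (100°). The start box is well to the side at (410,145).

```bash
python3 - <<'E'
from h import *
d=load('w3')
im=d['color'];c=cv2.resize(im[40:165,225:315],None,fx=5,fy=5,interpolation=cv2.INTER_CUBIC)
s=load('s3')['color'];e=cv2.resize(s[150:225,140:230],None,fx=3.8,fy=3.8,interpolation=cv2.INTER_CUBIC)
out=np.zeros((600,800,3),np.uint8);out[:600,:450]=c[:600];out[:e.shape[0],455:455+e.shape[1]]=e[:,:345];cv2.imwrite('pics/c3.png',out)
print('rim',atz(d,268,124,.108),'plate',atz(d,268.3,121.5,.012))
for p in [(240,93),(296,92),(297,149),(240,152)]: print(atz(d,*p,.012))
E
```

```text
rim [0.52681424 0.26683874 0.108     ] plate [0.52912513 0.27005062 0.012     ]
[0.49430675 0.2174878  0.012     ]
[0.47644773 0.30450506 0.012     ]
[0.56438092 0.32623549 0.012     ]
[0.58710307 0.23262351 0.012     ]
```

View pics/c3.png

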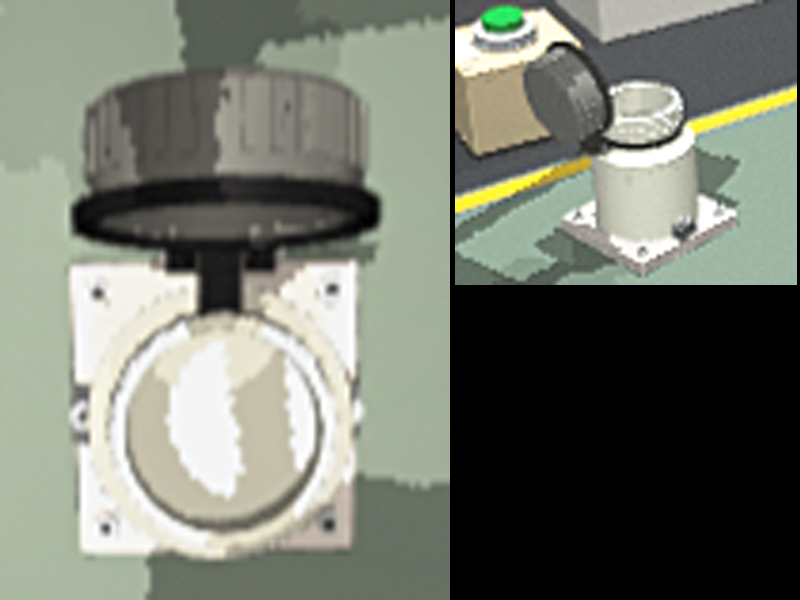

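Crop: mouth centre (269.4,124) px, inner diameter OK; cap is standing open, its ring ends level with the image, so the jar yaw is ≈10.5°. Mouth is at about (0.527, 0.268). Moving over it and lowering to release.

Call:
send_rows:
  rows:
    - [0, -0.217, 0.01, 0, 0, 0, 0]
    - [0, -0.217, 0.01, 0, 0, 0, 0]
    - [0, 0, 0, 0, 0, 0, 0]
    - [0, 0, 0, -0.36, 0, 0, 0]
    - [0, 0, 0, -0.36, 0, 0, 0]
    - [0, 0, 0, -0.36, 0, 0, 0]
    - [0, 0, 0, -0.36, 0, 0, 0]
    - [0, 0, 0, -0.15, 0, 0, 0]
    - [0, 0, 0, -0.15, 0, 0, 0]
    - [0, 0, 0, 0, 0, 0, 0]
    - [0, 0, 0, 0, 0, 0, 0]

```text
time_s: 8.85
eef_pos: [0.5273, 0.2672, 0.0919]
orientation: [0.285, -3.129, 0.001]
ft_force: [0.4, 0.8, -0.0]
finger_gap: 0.24
```

```bash
python3 - <<'E'
from h import *
d=snap('wrist','w4');s=snap('side','s4');t=snap('top','t4');o=observe();print(o['eef_pos'],o['ft_force'])
a=d['color'][60:384,90:430]
b=cv2.resize(s['color'][120:225,140:240],(460,483),interpolation=cv2.INTER_CUBIC)
out=np.zeros((483,800,3),np.uint8);out[:324,:340]=a;out[:,340:]=b
cv2.imwrite('pics/c4.png',out)
print(proj(d,[.527,.268,.108]),proj(s,[.527,.268,.108]))
E
```

```text
[0.52768993 0.26776763 0.09290356] [-0.73555503  0.44473703 -0.56987851]
(np.float64(262.82187099608205), np.float64(229.79929057351276)) (np.float64(186.17339819758274), np.float64(175.91977979909794))
```

View pics/c4.png

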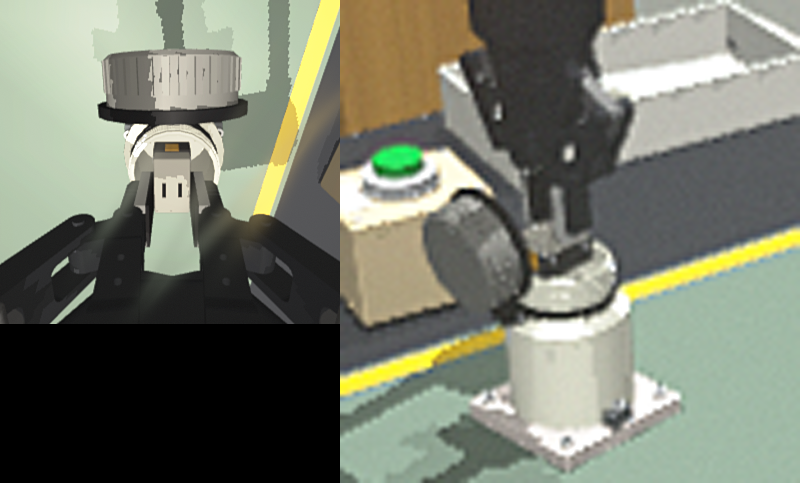

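The module is centred over the mouth (262 px measured, 263 predicted) with its underside at rim level. Releasing, raising, moving behind the cap and shutting the fingers.

Call:
send_rows:
  rows:
    - [0.55, 0, 0, 0, 0, 0, 0]
    - [0.55, 0, 0, 0, 0, 0, 0]
    - [0.55, 0, 0, 0, 0, 0, 0]
    - [0.55, 0, 0, 0, 0, 0, 0]
    - [0.55, 0, 0, 0, 0, 0, 0]
    - [0.55, 0, 0, 0.35, 0, 0, 0]
    - [0.55, 0, 0, 0.35, 0, 0, 0]
    - [0.55, 0, 0, 0.35, 0, 0, 0]
    - [0.55, 0, 0, 0.35, 0, 0, 0]
    - [0, -0.336, -0.064, 0, 0, 0, 0]
    - [0, -0.336, -0.064, 0, 0, 0, 0]
    - [0, -0.336, -0.064, 0, 0, 0, 0]
    - [0, 0, 0, 0, 0, 0, 0]
    - [0, 0, 0, 0, 0, 0, 0]
    - [0, 0, 0, 0, 0, 0, 0]

```text
time_s: 10.5
eef_pos: [0.4071, 0.2451, 0.2598]
orientation: [-0.287, 3.127, 0.001]
ft_force: [-0.3, 0.6, 0.6]
finger_gap: -0.0
```

```bash
python3 - <<'E'
from h import *
s=snap('side','s5');t=snap('top','t5');o=observe();print(o['eef_pos'],o['finger_gap'],o['time_s'])
a=cv2.resize(t['color'][190:265,165:245],(426,400),interpolation=cv2.INTER_CUBIC)
b=cv2.resize(s['color'][110:225,130:230],(348,400),interpolation=cv2.INTER_CUBIC)
cv2.imwrite('pics/c5.png',np.hstack([a,b]))
for z in(.26,.27,.28,.29,.30): print(z,proj(s,[*o['eef_pos'][:2],z]))
E
```

```text
[0.40724085 0.24508958 0.25933468] -0.0009323284042761794 10.6
0.26 (np.float64(140.9402861415272), np.float64(137.29823202542536))
0.27 (np.float64(140.38065378348043), np.float64(133.40949651012505))
0.28 (np.float64(139.8159446232869), np.float64(129.48548365510598))
0.29 (np.float64(139.24608926353238), np.float64(125.52571123630585))
0.3 (np.float64(138.67101703617462), np.float64(121.52968820040748))
```

View pics/c5.png

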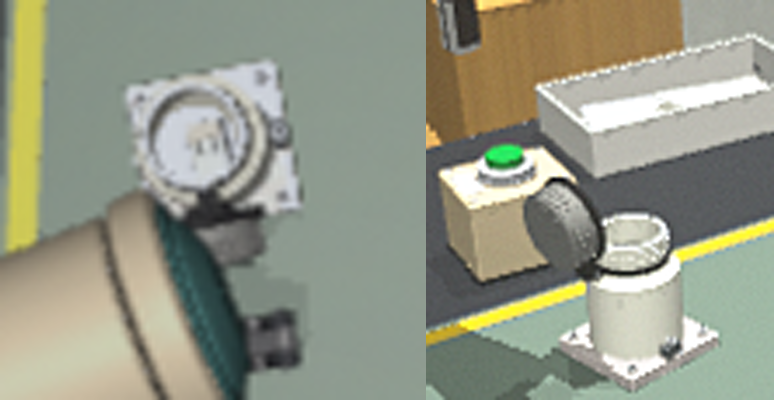

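The top view shows the module inside the jar, slots visible at crop (205,135). The mouth is clear and the cap is still thrown back. In the side view the shut tip is at z≈0.29 against a reading of 0.259, so the tip offset is ≈+0.029 m. Lowering behind the cap and pushing it over.

Call:
send_rows:
  rows:
    - [0, 0, 0, -0.3, 0, 0, 0]
    - [0, 0, 0, -0.3, 0, 0, 0]
    - [0, 0, 0, -0.3, 0, 0, 0]
    - [0, 0, 0, -0.3, 0, 0, 0]
    - [0, 0, 0, 0, 0, 0, 0]
    - [0, 0.123, 0.023, 0, 0, 0, 0]
    - [0, 0.123, 0.023, 0, 0, 0, 0]
    - [0, 0.123, 0.023, 0, 0, 0, 0]
    - [0, 0.123, 0.023, 0, 0, 0, 0]
    - [0, 0.123, 0.023, 0, 0, 0, 0]
    - [0, 0.123, 0.023, 0, 0, 0, 0]

```text
time_s: 11.7
eef_pos: [0.4963, 0.2617, 0.1159]
orientation: [-0.287, 3.128, 0.0]
ft_force: [-0.6, -0.2, 0.2]
finger_gap: -0.002
```

Call:
send_rows:
  rows:
    - [0, 0.123, 0.023, 0, 0, 0, 0]
    - [0, 0.123, 0.023, 0, 0, 0, 0]
    - [0, 0.07, 0.013, -0.07, 0, 0, 0]
    - [0, 0.05, 0.01, -0.07, 0, 0, 0]
    - [0, 0, 0, -0.04, 0, 0, 0]
    - [0, 0, 0, 0, 0, 0, 0]

```text
time_s: 12.3
eef_pos: [0.537, 0.2692, 0.0924]
orientation: [0.287, -3.125, 0.001]
ft_force: [0.2, -0.2, 0.2]
finger_gap: 0.001
```

```bash
python3 - <<'E'
from h import *
w=snap('wrist','w6');s=snap('side','s6');o=observe();print(o['eef_pos'],o['ft_force'],o['time_s'])
a=w['color'][60:384,90:430]
b=cv2.resize(s['color'][120:225,140:240],(460,483),interpolation=cv2.INTER_CUBIC)
out=np.zeros((483,800,3),np.uint8);out[:324,:340]=a;out[:,340:]=b
cv2.imwrite('pics/c6.png',out)
E
```

```text
[0.53752077 0.2694902  0.09356618] [0.23169274 0.26289184 0.51861893] 12.4
```

View pics/c6.png

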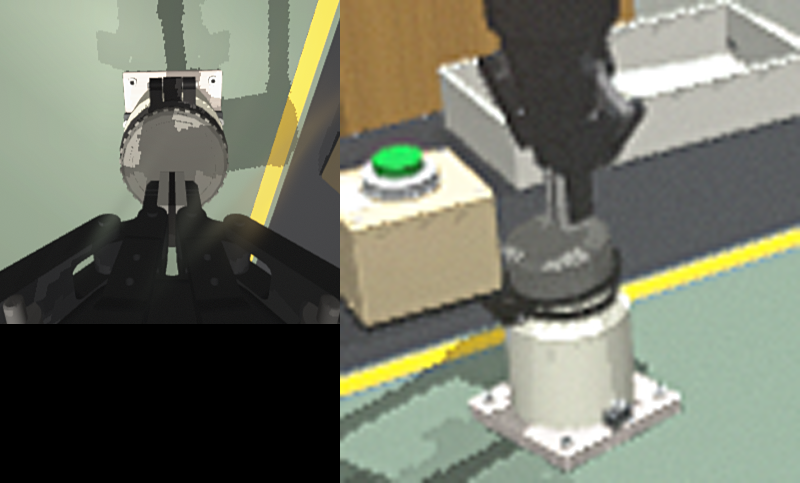

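The cap has swung over and lies almost on the neck. Pressing it down in small steps.

Call:
send_rows:
  rows:
    - [0, 0, 0, -0.025, 0, 0, 0]
    - [0, 0, 0, 0, 0, 0, 0]
    - [0, 0, 0, -0.02, 0, 0, 0]
    - [0, 0, 0, 0, 0, 0, 0]

```text
time_s: 12.8
eef_pos: [0.5383, 0.2697, 0.0884]
orientation: [0.287, -3.128, -0.0]
ft_force: [-0.4, -0.1, 0.7]
finger_gap: 0.003
```

Call:
send_rows:
  rows:
    - [0, 0, 0, -0.02, 0, 0, 0]
    - [0, 0, 0, 0, 0, 0, 0]
    - [0, 0, 0, -0.02, 0, 0, 0]
    - [0, 0, 0, 0, 0, 0, 0]

```text
time_s: 13.2
eef_pos: [0.5386, 0.2697, 0.0836]
orientation: [-0.287, 3.128, 0.0]
ft_force: [0.8, -0.2, 0.1]
finger_gap: -0.0
```

Call:
send_rows:
  rows:
    - [0, 0, 0, -0.015, 0, 0, 0]
    - [0, 0, 0, -0.015, 0, 0, 0]
    - [0, 0, 0, 0, 0, 0, 0]

```text
time_s: 13.5
eef_pos: [0.5389, 0.2699, 0.0824]
orientation: [-0.287, 3.127, 0.001]
ft_force: [-2.2, -1.7, 12.1]
finger_gap: -0.006
```

```bash
python3 - <<'E'
from h import *
s=snap('side','s7');o=observe();print(o['eef_pos'],o['ft_force'],o['time_s'])
for z in (.085,.09,.1,.11,.12,.13): print(z,np.round(proj(s,[*o['eef_pos'][:2],z]),1))
E
```

```text
[0.53885009 0.26986995 0.08245925] [-2.54120818 -0.15393529 12.08421939] 13.55
0.085 [190.4 181.8]
0.09 [190.2 180.2]
0.1 [189.9 177. ]
0.11 [189.6 173.8]
0.12 [189.3 170.5]
0.13 [189.  167.3]
```

Contact at 12 N: the cap is seated. One firmer press, then raise, open, centre over the cap and lower around it.

Call:
send_rows:
  rows:
    - [0, 0, 0, -0.015, 0, 0, 0]
    - [0, 0, 0, 0, 0, 0, 0]
    - [0, 0, 0, 0, 0, 0, 0]

```text
time_s: 13.85
eef_pos: [0.539, 0.2699, 0.0819]
orientation: [-0.287, 3.126, 0.001]
ft_force: [-3.9, -1.8, 17.2]
finger_gap: -0.0
```

Call:
send_rows:
  rows:
    - [0, 0, 0, 0.3, 0, 0, 0]
    - [1, 0, 0, 0.3, 0, 0, 0]
    - [1, -0.095, -0.015, 0, 0, 0, 0]
    - [1, 0, 0, 0, 0, 0, 0]
    - [1, 0, 0, 0, 0, 0, 0]
    - [1, 0, 0, 0, 0, 0, 0]
    - [1, 0, 0, 0, 0, 0, 0]
    - [1, 0, 0, 0, 0, 0, 0]
    - [1, 0, 0, 0, 0, 0, 0]

```text
time_s: 14.75
eef_pos: [0.527, 0.2678, 0.1498]
orientation: [0.287, -3.128, 0.0]
ft_force: [0.3, 0.1, -0.6]
finger_gap: 1.003
```

```bash
python3 - <<'E'
from h import *
w=snap('wrist','w8');s=snap('side','s8');o=observe();print(o['eef_pos'],o['ft_force'],o['finger_gap'],o['time_s'],o['qpos'])
a=w['color'][60:384,90:430]
b=cv2.resize(s['color'][120:225,140:240],(460,483),interpolation=cv2.INTER_CUBIC)
out=np.zeros((483,800,3),np.uint8);out[:324,:340]=a;out[:,340:]=b
cv2.imwrite('pics/c8.png',out)
print(proj(w,[.527,.268,.1185]),proj(w,o['eef_pos']*[1,1,0]+[0,0,.1185]),proj(s,[.527,.268,.1185]))
E
```

```text
[0.52707973 0.26788504 0.15007961] [ 0.35618853 -0.19444237 -0.00996254] 1.0003396992860294 14.85 [ 3.52531636e-01  3.28531478e-01  1.54407709e+00  6.06673758e-05
  1.26930354e+00 -1.40138792e+00]
(np.float64(261.72141377928614), np.float64(204.33505542551245)) (np.float64(261.56324319769357), np.float64(204.40210586653296)) (np.float64(185.84514521188555), np.float64(172.489043824698))
```

View pics/c8.png

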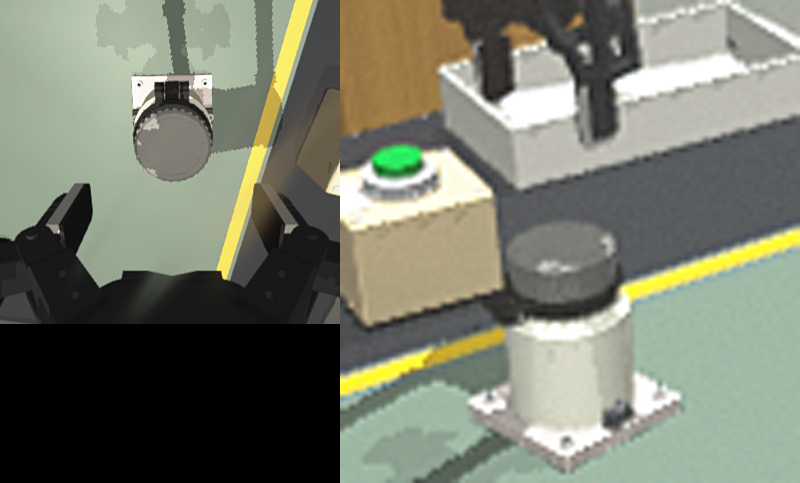

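The cap lies level on the neck, centred at (262.5,206) against a predicted (261.7,204.3). Lowering the open fingers around it and gripping.

Call:
send_rows:
  rows:
    - [1, 0, 0, -0.3, 0, 0, 0]
    - [1, 0, 0, -0.3, 0, 0, 0]
    - [1, 0, 0, -0.07, 0, 0, 0]
    - [1, 0, 0, -0.06, 0, 0, 0]
    - [1, 0, 0, 0, 0, 0, 0]
    - [0.5, 0, 0, 0, 0, 0, 0]
    - [0.5, 0, 0, 0, 0, 0, 0]
    - [0.5, 0, 0, 0, 0, 0, 0]
    - [0.5, 0, 0, 0, 0, 0, 0]
    - [0.5, 0, 0, 0, 0, 0, 0]
  force: 60

```text
time_s: 15.85
eef_pos: [0.5284, 0.2688, 0.0647]
orientation: [-0.287, 3.125, 0.003]
ft_force: [-0.4, 1.0, 6.4]
finger_gap: 0.724
```

Gripped (gap 0.724, about 62 mm). Turning clockwise about 100° while following the sink.

Call:
send_rows:
  rows:
    - [0.5, 0, 0, 0, 0, 0, -0.06]
    - [0.5, 0, 0, -0.0015, 0, 0, -0.06]
    - [0.5, 0, 0, -0.0015, 0, 0, -0.06]
    - [0.5, 0, 0, -0.0015, 0, 0, -0.06]
    - [0.5, 0, 0, -0.0015, 0, 0, -0.06]
    - [0.5, 0, 0, -0.0015, 0, 0, -0.06]
    - [0.5, 0, 0, -0.0015, 0, 0, -0.06]
    - [0.5, 0, 0, -0.0015, 0, 0, -0.06]
    - [0.5, 0, 0, -0.0015, 0, 0, -0.06]
    - [0.5, 0, 0, -0.0015, 0, 0, -0.06]
    - [0.5, 0, 0, 0, 0, 0, 0]

```text
time_s: 16.95
eef_pos: [0.5286, 0.2695, 0.063]
orientation: [1.609, 2.696, 0.008]
ft_force: [-0.0, 2.7, 4.6]
finger_gap: 0.726
```

```bash
python3 -c "
from h import *
o=observe();print(o)"
```

```text
{'time_s': 16.95, 'qpos': array([ 0.35315679,  0.40083115,  1.66635121,  0.00190029,  1.06933172,
       -0.14244377]), 'qvel': array([ 0.00064922,  0.00156528, -0.00021662,  0.00116085,  0.00092413,
       -0.06354374]), 'joint_efforts': array([ -1.42964881, -42.32837677, -18.68401766,  -0.85825112,
         0.23042201,   0.32919064]), 'eef_pos': array([0.52864362, 0.26953823, 0.06303428]), 'orientation': array([1.60897845, 2.69607517, 0.00784627]), 'ft_force': array([-0.01139466,  2.66136905,  4.56823433]), 'ft_torque': array([ 0.41231354,  0.03847257, -0.09823896]), 'finger_gap': 0.7260416635906487}
```

Call:
send_rows:
  rows:
    - [0.5, 0, 0, -0.0015, 0, 0, -0.06]
    - [0.5, 0, 0, -0.0015, 0, 0, -0.06]
    - [0.5, 0, 0, -0.0015, 0, 0, -0.06]
    - [0.5, 0, 0, -0.0015, 0, 0, -0.04]
    - [0.5, 0, 0, 0, 0, 0, -0.02]
    - [0.5, 0, 0, 0, 0, 0, 0]

```text
time_s: 17.55
eef_pos: [0.529, 0.2696, 0.0624]
orientation: [2.228, 2.214, 0.009]
ft_force: [0.7, 2.8, 5.2]
finger_gap: 0.73
```

```bash
python3 -c "
from h import *
o=observe();print(o['qpos'],o['joint_efforts'][5],o['ft_torque'],o['ft_force'],o['orientation'])"
```

```text
[3.53172402e-01 4.01607096e-01 1.66700191e+00 1.61339538e-03
 1.06732702e+00 3.58691221e-01] 0.15124283730983734 [0.39204067 0.04733305 0.02417024] [0.74177975 2.79074712 5.23975641] [2.22765343 2.21367822 0.00900118]
```

Call:
send_rows:
  rows:
    - [0.5, 0, 0, -0.001, 0, 0, -0.04]
    - [0.5, 0, 0, -0.001, 0, 0, -0.04]
    - [0.5, 0, 0, 0, 0, 0, -0.03]
    - [0.5, 0, 0, 0, 0, 0, 0]

```text
time_s: 17.95
eef_pos: [0.5291, 0.2696, 0.062]
orientation: [2.467, 1.944, 0.01]
ft_force: [0.5, 3.4, 6.0]
finger_gap: 0.727
```

```bash
python3 -c "
from h import *
o=observe();print(o['qpos'],o['joint_efforts'][5],o['ft_torque'],o['ft_force'],o['orientation'])"
```

```text
[3.53101588e-01 4.01993452e-01 1.66732135e+00 1.61423628e-03
 1.06634110e+00 5.88445907e-01] 0.20208553411066532 [ 0.57237071 -0.14228506 -0.06823741] [0.50589387 3.35450847 6.00992395] [2.46723569 1.94401008 0.00955422]
```

Call:
send_rows:
  rows:
    - [0.5, 0, 0, -0.001, 0, 0, -0.04]
    - [0.5, 0, 0, 0, 0, 0, -0.04]
    - [0.5, 0, 0, 0, 0, 0, 0]

```text
time_s: 18.25
eef_pos: [0.5294, 0.2687, 0.0618]
orientation: [2.617, 1.735, 0.008]
ft_force: [1.5, 2.1, 6.7]
finger_gap: 0.724
```

```bash
python3 -c "
from h import *
o=observe();print(o['qpos'],o['joint_efforts'][5],o['ft_torque'],o['ft_force'],o['orientation'])"
```

```text
[ 3.53033297e-01  4.02218857e-01  1.66751014e+00 -9.27260325e-04
  1.06615365e+00  7.53373655e-01] 1.2473134696483612 [ 0.36813275 -0.20281833  0.95705792] [1.54111595 2.07071577 6.69649602] [2.61663719 1.7347971  0.00842903]
```

The torque jumped to 0.96 N m at about 123° total, which is the firm stop. One small extra tightening with a harder grip to confirm it.

Call:
send_rows:
  rows:
    - [0.5, 0, 0, 0, 0, 0, 0]
    - [0.5, 0, 0, 0, 0, 0, -0.03]
    - [0.5, 0, 0, 0, 0, 0, 0]
    - [0.5, 0, 0, 0, 0, 0, 0]
  force: 90

```text
time_s: 18.65
eef_pos: [0.5296, 0.2679, 0.062]
orientation: [2.664, 1.657, 0.008]
ft_force: [1.7, 0.1, 6.7]
finger_gap: 0.709
```

```bash
python3 -c "
from h import *
o=observe();print(o['qpos'],o['joint_efforts'][5],o['ft_torque'],o['ft_force'],o['orientation'])"
```

```text
[ 0.35312924  0.40193241  1.66738135 -0.00336021  1.06661224  0.81250918] 1.871814876794815 [ 0.04926337 -0.18993071  1.84247544] [1.71682424 0.11235787 6.7429997 ] [2.66410169 1.65735418 0.00777788]
```

Torque rises to 1.84 N m with the wrist stalled, so it is tight. Opening, rising clear, and a final look.

Call:
send_rows:
  rows:
    - [1, 0, 0, 0, 0, 0, 0]
    - [1, 0, 0, 0, 0, 0, 0]
    - [1, 0, 0, 0, 0, 0, 0]
    - [1, 0, 0, 0, 0, 0, 0]
    - [1, 0, 0, 0, 0, 0, 0]
    - [1, 0, 0, 0, 0, 0, 0]
    - [1, 0, 0, 0.1, 0, 0, 0]
    - [1, 0, 0, 0.3, 0, 0, 0]
    - [1, 0, 0, 0.35, 0, 0, 0]
    - [1, 0, 0, 0.35, 0, 0, 0]
    - [1, 0, 0, 0.35, 0, 0, 0]
    - [1, -0.3, 0, 0.1, 0, 0, 0]
    - [1, -0.3, 0, 0, 0, 0, 0]
    - [1, -0.3, 0, 0, 0, 0, 0]
    - [1, 0, 0, 0, 0, 0, 0]

```text
time_s: 20.15
eef_pos: [0.4143, 0.2676, 0.2477]
orientation: [-2.672, -1.65, 0.001]
ft_force: [0.3, 0.7, 0.8]
finger_gap: 1.0
```

```bash
python3 - <<'E'
from h import *
s=snap('side','s9');t=snap('top','t9');o=observe();print(o['eef_pos'],o['ft_force'],o['time_s'])
a=cv2.resize(s['color'][120:360,110:360],(500,480),interpolation=cv2.INTER_CUBIC)
b=cv2.resize(s['color'][150:225,155:220],(300,346),interpolation=cv2.INTER_CUBIC)
c=cv2.resize(t['color'][110:260,110:410],(300,150))
out=np.zeros((496,800,3),np.uint8);out[:480,:500]=a;out[:346,500:]=b;out[346:496,500:]=c
cv2.imwrite('pics/c9.png',out)
E
```

```text
[0.41885263 0.26805996 0.24738888] [ 0.91300186  0.04694531 -0.8779135 ] 20.25
```

View pics/c9.png

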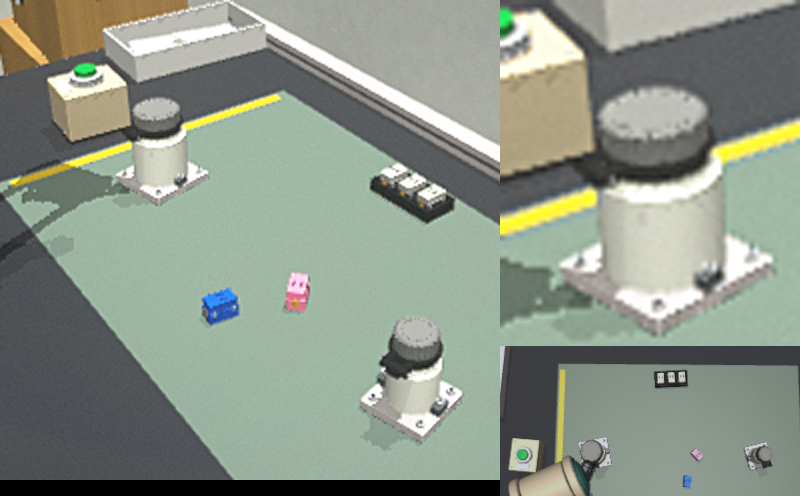

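The reject jar is closed with its cap level, the module is gone from the bench, and everything else is in place with the gripper clear. Handing in.

```bash
python3 -c "
from plant import hand_in;print(hand_in())"
```

```text
the job is handed in; nothing more can be done
None
```

The reject module is in the larger jar, and the cap is over on its neck and screwed down tight. I handed the job in at about 20 s of the 61 s.

**Module:** the first grip closed on nothing, because the fingertips sit about 3 cm above the TCP height that the state reports. I found this from the pictures, went lower and gripped again. The top view after release showed the module inside the jar.

**Cap:** I pushed it over from behind, pressed it down to 17 N, and turned it clockwise about 123° (2.15 rad). It then met a firm stop, where the torque rose from about 0.1 to 1.84 N m.

**Last checks:** the final pictures show the cap level on the jar, and the tray, small jar, start button and coloured look-alikes where they were. The gripper is open and clear. The tightness rests on the torque, since the cap's angle cannot be read directly.

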